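# Fit the nested filter adapters to the filter flasks

### The job

Get the four filter flasks ready for their suction funnels: take the nest of white filter adapters apart and seat each adapter in the mouth of the flask it fits, the smallest in the smallest flask and so on up to the largest, spigot down and fully home with its collar flat on the rim. Leave the flasks, the wash bottle and the beaker standing where they are.

Things in the scene. Friction and masses are not known exactly. Their poses are not given: they have to be found in the camera images.
- adapter_a_mid (a point): smallest white plastic filter adapter, top of the nest at the start: collar 32 mm across, 16 mm high, over a 22 mm spigot tapering from 20 to 12 mm; bored through; in the nest only collars show, each 5 mm wider all round than the one above. Point: on the axis, half-way up, 3 mm below the collar's underside, 19 mm below the top; z up its axis.
- adapter_b_mid (a point): second smallest white plastic filter adapter, second from the top at the start: collar 42 mm across, 16 mm high, over a 22 mm spigot tapering from 30 to 22 mm; bored through, 23.5 mm at the top, where the next smaller one's spigot hangs loosely, its collar on this top face. Point: on the axis, half-way up, 3 mm below the collar's underside, 19 mm below the top; z up its axis.
- adapter_c_mid (a point): second largest white plastic filter adapter, third from the top at the start: collar 52 mm across, 16 mm high, over a 22 mm spigot tapering from 40 to 32 mm; bored through, 33.5 mm at the top, where the next smaller one's spigot hangs loosely, its collar on this top face. Point: on the axis, half-way up, 3 mm below the collar's underside, 19 mm below the top; z up its axis.
- adapter_d_mid (a point): largest white plastic filter adapter, bottom of the nest, its spigot standing on the counter at the start: collar 62 mm across, 16 mm high, over a 22 mm spigot tapering from 50 to 42 mm; bored through, 43.5 mm at the top, where the next smaller one's spigot hangs loosely, its collar on this top face. Point: on the axis, half-way up, 3 mm below the collar's underside, 19 mm below the top; z up its axis.
- flask_a_mouth (a point): smallest clear-glass conical filter flask, loose: base 70 mm across, 115 mm high, mouth 23.5 mm inside, 37.5 mm over the rim, straight neck over 30 mm deep; takes the adapter with the 32 mm collar, its point then 3 mm below this one. Point: centre of the mouth, level with the rim; z up the flask's axis; a ribbed side arm sticks out along x, about 50 mm below the rim.
- flask_b_mouth (a point): second smallest clear-glass conical filter flask, loose: base 88 mm across, 140 mm high, mouth 33.5 mm inside, 47.5 mm over the rim, straight neck over 30 mm deep; takes the adapter with the 42 mm collar, its point then 3 mm below this one. Point: centre of the mouth, level with the rim; z up the flask's axis; a ribbed side arm sticks out along x, about 50 mm below the rim.
- flask_c_mouth (a point): second largest clear-glass conical filter flask, loose: base 104 mm across, 165 mm high, mouth 43.5 mm inside, 57.5 mm over the rim, straight neck over 30 mm deep; takes the adapter with the 52 mm collar, its point then 3 mm below this one. Point: centre of the mouth, level with the rim; z up the flask's axis; a ribbed side arm sticks out along x, about 50 mm below the rim.
- flask_d_mouth (a point): largest clear-glass conical filter flask, loose: base 120 mm across, 190 mm high, mouth 53.5 mm inside, 67.5 mm over the rim, straight neck over 30 mm deep; takes the adapter with the 62 mm collar, its point then 3 mm below this one. Point: centre of the mouth, level with the rim; z up the flask's axis; a ribbed side arm sticks out along x, about 50 mm below the rim.
- wash_bottle: bystander: white wash bottle with blue cap and bent nozzle, body 68 mm across, 235 mm high, loose; origin under its foot, z up
- beaker: bystander: empty clear plastic 250 ml beaker, 72 x 78 mm, 105 mm high, loose; origin at the centre of its foot, z up
Not all that is in view belongs to the job. Leave any red look-alike of the part that bears flask_c_mouth alone. What is shaped like the part that bears adapter_c_mid but black is not meant.

How it is judged:
At the end, for the whole second after the job is handed in: Each of the four adapters sits upright in the mouth of the flask of its own size: within 6 mm of the mouth's centre, its collar down on the rim (within 2 mm), tilted by less than about 4.5 degrees, the flask itself upright (horizontal distance between adapter_a_mid and flask_a_mouth below 0.006 m and z of adapter_a_mid in the frame of flask_a_mouth between -0.006 and -0.001 m and angle between each of adapter_a_mid, adapter_b_mid, adapter_c_mid, adapter_d_mid's own z axis and vertical below 0.08 rad and angle between each of flask_a_mouth, flask_b_mouth, flask_c_mouth, flask_d_mouth's own z axis and vertical below 0.06 rad and horizontal distance between adapter_b_mid and flask_b_mouth below 0.006 m and z of adapter_b_mid in the frame of flask_b_mouth between -0.006 and -0.001 m and horizontal distance between adapter_c_mid and flask_c_mouth below 0.006 m and z of adapter_c_mid in the frame of flask_c_mouth between -0.006 and -0.001 m and horizontal distance between adapter_d_mid and flask_d_mouth below 0.006 m and z of adapter_d_mid in the frame of flask_d_mouth between -0.006 and -0.001 m); the robot touches nothing.
It fails at once if a flask is pushed so that its mouth moves more than 50 mm, or tipped by more than 25 degrees (distance of any of flask_a_mouth, flask_b_mouth, flask_c_mouth, flask_d_mouth from where it was at the start of the episode above 0.05 m or angle between any of flask_a_mouth, flask_b_mouth, flask_c_mouth, flask_d_mouth's own z axis and vertical above 0.44 rad).
It fails at once if the wash bottle is pushed more than 30 mm or tipped by more than 25 degrees (distance of wash_bottle from where it was at the start of the episode above 0.03 m or angle between wash_bottle's own z axis and vertical above 0.44 rad).
It fails at once if the beaker is pushed more than 30 mm or tipped by more than 25 degrees (distance of beaker from where it was at the start of the episode above 0.03 m or angle between beaker's own z axis and vertical above 0.44 rad).
It also fails if it takes over 115 s, if anything falls off the work surface, if the arm or the gripper's body presses on something with over 40 N, if the wrist force passes 120 N, or if a joint passes its speed limit or range.

### The arm

A 6-joint arm with a two-finger parallel gripper is mounted at the origin on a cart in front of the work surface, level with it; the furniture and walls round the work are solid. World frame = base frame: x ahead of the robot, y to its left, z up, the work surface at z = 0. Lengths are in m, angles in rad, forces in N, time in s.
With the tool pointing down it reaches from about 0.35 to 0.775 m from the base axis. Payload 5.5 kg.
Tool frame: the origin (TCP) lies between the finger pads; the fingertips stand 11 mm ahead of it and the grasp point (between the pads) lies 8 mm behind it (tips_ahead is the distance from the TCP to the fingertips, in m); z points along the fingers, y is the line along which they close (so a half turn about z gives the same grasp; the last joint's range is limited). The gripper opens to 85 mm and grips with 20 to 120 N. Pads are 22 mm wide; open, the fingers measure 114 mm over their backs; the gripper's body (76 mm by 85 mm) begins 54 mm behind the grasp point. The pads swing forward as they close: fully open they stand 13 mm farther back than shut.
Start: joints at [1.193, 0.313, 0.046, 1.304, 0, 1.431], TCP at [0.135, 0.559, 0.242] pointing down, gripper open.
Joint ranges: [-2.76, 2.76], [-0.86, 1.69], [-1.03, 1.26], [-2.2, 2.34], [-1.47, 1.5], [-3.14, 3.14]. Speed limits (rad/s): [2.57, 2.57, 3.14, 3.14, 3.14, 3.14].

### API

Orientations are given as a unit quaternion [w, x, y, z].
In Python, from workcell import * gives the robot as it stands. The module is installed in compiled form; this text tells all that it offers.
- The arm moves only by the tool jog_arm, never from a script. Its argument "moves" is a list of rows, each an object with "fingers": the closure, from 0 (fully open) to 1 (shut); "slide": the shift along the tool's x, y, z in mm, a list of three; "angular": the turn, a rotation vector about the tool's x, y, z in degrees, a list of three. A call has 1 to 10 rows; each row is the pose to reach, as a shift and turn from the pose commanded when the call began, along the tool's axes at that moment; what a row does not reach only later rows make up. A row lasts 1/12 s, in which the tool goes at most 41.7 mm and 7.16 degrees, less where a joint would pass 70% of its speed; a pose out of reach is approached as far as the arm can. A call with a gripper value outside its range is refused whole. The fingers move at their own pace and stop on an object; "squeeze" is the grip in N (left out, the last holds). Time passes only in rows, so rows that repeat a pose let the fingers close. It gives the time, the measured TCP pose, the force, the opening and the grip force at its end, in the units of the state.
- get_state(): the state, without advancing time (a new reading comes with each control period).
- read_camera(name): name is "scene" or "top"; returns a dict with "color" (384x512x3 uint8, red, green, blue), "fovy" (degrees; the focal length in pixels is half the picture's height over the tangent of half this angle, whatever the lens; pixels are square), "cx", "cy" (the principal point, pixels), "D" ([k1, k2, p1, p2, k3] as OpenCV has them; the pictures are not rectified), "world_from_camera" (4x4, takes a point from camera to world coordinates). Camera axes: x right, y down, z forward; pixel columns grow to the right and rows downward; lengths in m; the calibration is good to about 2 mm. A picture is of the moment at which its call begins. There is no depth.
- hand_in(): hands the job in; it is judged then, once.
Trained networks look in a picture, given as the dict that the camera call returned (one of the last four; its "shot" number tells which), for a name from the list of things; names that differ only in an ending like _2 or _b are one class to them, and where a whole thing is asked for, a point or a joint stands for the part that bears it (a point fixed in the world has none). Each returns a list of dicts, best first, with "p" (0 to 1); they miss things now and then, are a little off and sometimes report something else, mostly with a low value. They report only what shows in the picture. A call takes as long as a camera call. They do not tell look-alikes from the thing itself.
- look_for(target, picture): "point" ([column, row] in pixels, amid what is visible of it).
- tip_of(target, picture): "point" ([column, row] in pixels: a listed point, or the origin of a listed thing).
The state is a dict: "clock": time; "joint_pos": joint angles; "qvel": joint speeds; "tau": joint torques, N m; "tcp_pos": TCP position; "orientation": TCP orientation; "wrist_force": force on the tool from outside, world axes, zero at the start; "ft_torque": the same for the moment, N m; "finger_gap": finger opening in m; "grip_force": force on a finger pad.
Only numpy, scipy, OpenCV 4.12 (cv2) and the standard library are available. Lean on these libraries where they do the work, as an engineer would, in place of code of your own. Each camera call takes 0.05 s, during which the arm holds its last target. There are 200 camera calls.

## Working session

There is one attempt and no reset: what is moved stays moved. The work goes in short steps, Python scripts to look and compute and a tool call to move; the robot and the scene stay as the last step left them, time stands still between calls to the robot, and variables do not carry over. Pictures are saved under pics/ and viewed, at most 14 in all, crops included, and the job is handed in when it is done.

Besides the shell and the picture viewer there is one more tool, called after "Emit:" by a JSON object that holds its "method" and its "body". jog_arm: Moves the arm, as the interface text tells. Its arguments: {"type":"object","properties":{"moves":{"type":"array","items":{"type":"object","properties":{"fingers":{"type":"number"},"slide":{"type":"array","items":{"type":"number"}},"angular":{"type":"array","items":{"type":"number"}}}}},"squeeze":{"type":"number"}},"required":["moves"]}

```bash
mkdir -p pics
cat > h.py <<'E'
from workcell import *
import numpy as np, cv2
def K(p):
    h,w=p['color'].shape[:2]; f=h/2/np.tan(np.radians(p['fovy'])/2)
    return np.array([[f,0,p['cx']],[0,f,p['cy']],[0,0,1.]])
def ray(p,uv):
    q=cv2.undistortPoints(np.array([[uv]],float),K(p),np.array(p['D'],float))[0,0]
    T=np.array(p['world_from_camera']); return T[:3,3],T[:3,:3]@np.array([q[0],q[1],1])
def at_z(p,uv,z):
    o,d=ray(p,uv); return (o+d*(z-o[2])/d[2])[:2]
def proj(p,X):
    T=np.linalg.inv(np.array(p['world_from_camera'])); r,_=cv2.Rodrigues(T[:3,:3])
    return cv2.projectPoints(np.array(X,float).reshape(-1,1,3),r,T[:3,3],K(p),np.array(p['D'],float))[0][:,0]
def save(p,n): cv2.imwrite('pics/'+n,cv2.resize(p['color'][:,:,::-1],(800,600)))
E
python3 - <<'E'
from h import *
np.set_printoptions(precision=3,suppress=True)
Z={'flask_a_mouth':.115,'flask_b_mouth':.14,'flask_c_mouth':.165,'flask_d_mouth':.19,'adapter_a_mid':.067,'wash_bottle':0,'beaker':0}
for c in ('scene','top'):
    p=read_camera(c); save(p,c+'0.png'); print(c,np.array(p['world_from_camera'])[:3])
    for n in Z:
        for d in tip_of(n,p)[:6]:
            print(n,d['p'],np.array(d['point']),at_z(p,d['point'],Z[n]))
print(get_state())
E
```

```text
scene [[ 0.767 -0.347  0.54  -0.117]
 [-0.642 -0.44   0.628 -0.751]
 [ 0.02  -0.828 -0.56   0.817]]
flask_a_mouth 0.7 [317.5 206.1] [ 0.66  -0.105]
flask_a_mouth 0.36 [211.3 223.4] [0.399 0.007]
flask_b_mouth 0.94 [165.7 147.7] [0.493 0.373]
flask_b_mouth 0.47 [272.4 319.6] [ 0.298 -0.331]
flask_b_mouth 0.22 [317.7 209.3] [ 0.622 -0.138]
flask_c_mouth 0.85 [263.6 219.2] [ 0.467 -0.11 ]
flask_c_mouth 0.68 [164.5 148.3] [0.465 0.331]
flask_c_mouth 0.58 [345.3 265.7] [ 0.495 -0.335]
flask_d_mouth 0.74 [258.8 155.1] [0.627 0.096]
adapter_a_mid 0.58 [213.3 223.9] [0.438 0.054]
wash_bottle 0.6 [235.5 174.7] [0.703 0.298]
beaker 0.71 [268.2 318.4] [ 0.379 -0.236]
top [[-0.012 -0.993  0.115  0.44 ]
 [-1.     0.01  -0.016  0.016]
 [ 0.015 -0.115 -0.993  1.137]]
flask_a_mouth 0.94 [295.1 159. ] [ 0.651 -0.112]
flask_c_mouth 0.69 [303.5 232. ] [ 0.459 -0.122]
flask_c_mouth 0.67 [389.4 213. ] [ 0.503 -0.336]
flask_c_mouth 0.31 [145.9 152.4] [0.66  0.265]
flask_d_mouth 0.7 [209.7 162.2] [0.629 0.104]
adapter_a_mid 0.58 [230.1 243.5] [0.433 0.061]
wash_bottle 0.65 [142.8 150.2] [0.704 0.316]
beaker 0.94 [335.5 261.5] [ 0.378 -0.234]
{'clock': 0.8, 'joint_pos': array([1.193, 0.313, 0.046, 1.304, 0.   , 1.431]), 'qvel': array([ 0.001, -0.   , -0.   , -0.002,  0.   , -0.001]), 'tau': array([  0.001, -48.039,  29.88 ,  -0.   ,  -0.   ,  -0.   ]), 'tcp_pos': array([0.135, 0.559, 0.242]), 'orientation': array([0.   , 0.119, 0.993, 0.   ]), 'wrist_force': array([-0.695,  0.321,  0.056]), 'ft_torque': array([ 0.026, -0.008, -0.03 ]), 'grip_force': 0.0, 'finger_gap': 0.08539274474793974}
```

View pics/scene0.png

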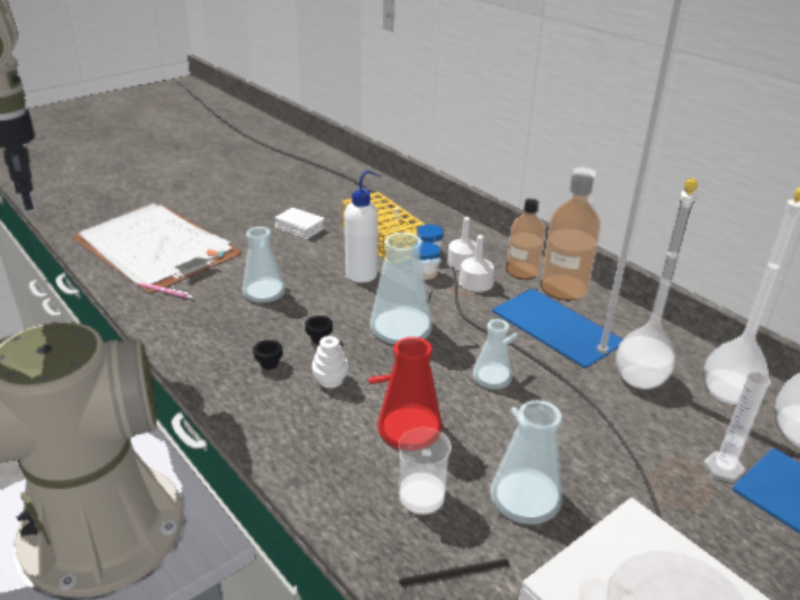

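View pics/top0.png

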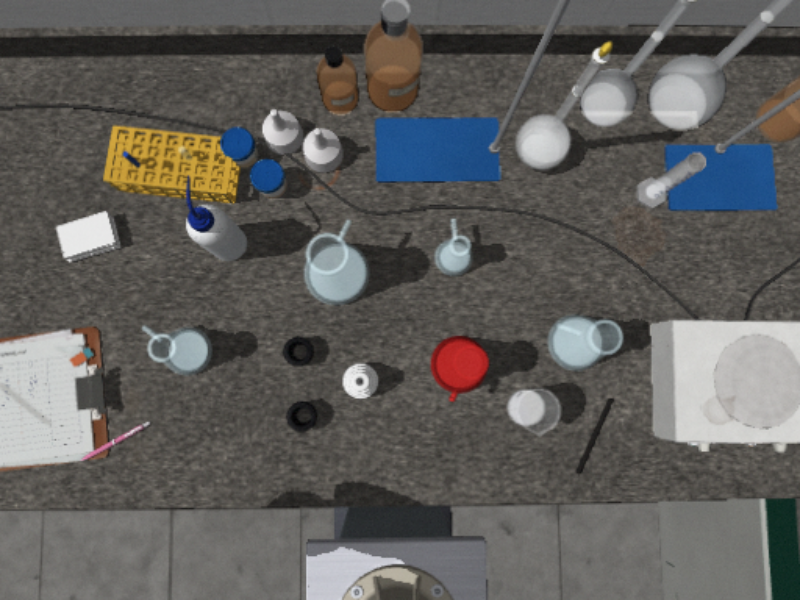

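The top view shows the nest at (360,381). The rims are at a (458,246), b (162,348), c (605,337) and d (328,253). The red flask and the two black adapters are decoys. Next I check the rims by projecting them over close-ups.

```bash
cat >> h.py <<'E'
def mosaic(ps,items,n,S=5,w=32,h=60):
    rows=[]
    for p in ps:
        r=[]
        for (x,y,z,R) in items:
            c=proj(p,[x,y,z])[0]; o=np.round(c-[w/2,h/2]).astype(int)
            o=np.clip(o,0,[512-w,384-h])
            im=cv2.resize(p['color'][o[1]:o[1]+h,o[0]:o[0]+w,::-1],None,fx=S,fy=S,interpolation=cv2.INTER_CUBIC)
            t=np.linspace(0,2*np.pi,25)[:-1]
            for q in proj(p,np.c_[x+R*np.cos(t),y+R*np.sin(t),0*t+z]):
                cv2.circle(im,tuple(int(v) for v in (q-o+.5)*S),1,(0,0,255),-1)
            r.append(im)
        rows.append(np.hstack(r))
    cv2.imwrite('pics/'+n,np.vstack(rows))
E
python3 - <<'E'
from h import *
s=read_camera('scene');t=read_camera('top')
I=[(.655,-.109,.115,.01875),(.493,.373,.14,.02375),(.499,-.336,.165,.02875),(.628,.1,.19,.03375),(.436,.057,.086,.016)]
mosaic([s,t],I,'m1.png')
E
```

```text
(no output)
```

View pics/m1.png

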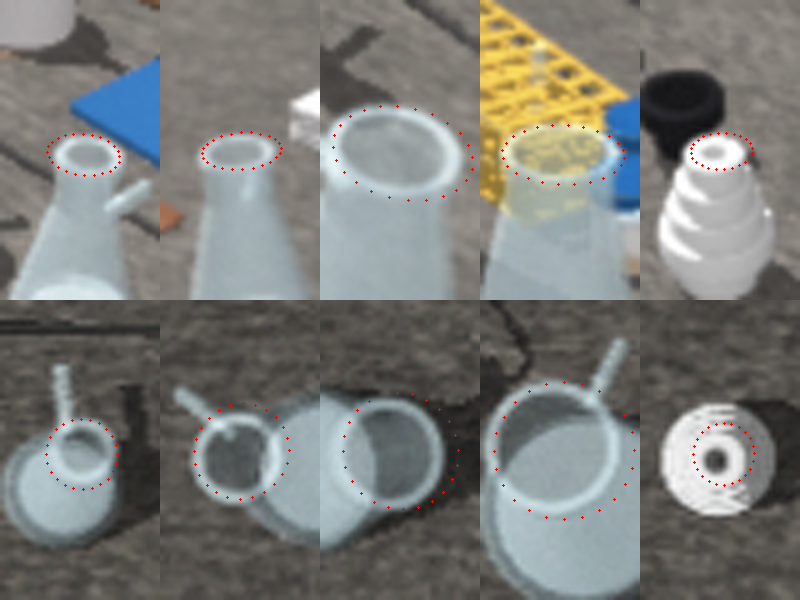

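Each estimate needs a shift of 2–5 mm. The refined positions are a (.655,-.109), b (.490,.3745), c (.499,-.332), d (.628,.103) and nest (.4335,.061). I'm moving to above the nest.

Emit:
{"method": "jog_arm", "body": {"moves": [{"slide":[-204,-207,0],"angular":[0,0,-7],"fingers":0},{"slide":[-408,-414,0],"angular":[0,0,-13.7],"fingers":0},{"slide":[-408,-414,0],"angular":[0,0,-13.7],"fingers":0.4},{"slide":[-408,-414,0],"angular":[0,0,-13.7],"fingers":0.4},{"slide":[-408,-414,0],"angular":[0,0,-13.7],"fingers":0.4},{"slide":[-408,-414,0],"angular":[0,0,-13.7],"fingers":0.4},{"slide":[-408,-414,0],"angular":[0,0,-13.7],"fingers":0.4},{"slide":[-408,-414,0],"angular":[0,0,-13.7],"fingers":0.4},{"slide":[-408,-414,0],"angular":[0,0,-13.7],"fingers":0.4},{"slide":[-408,-414,0],"angular":[0,0,-13.7],"fingers":0.4}], "squeeze": 30}}

```text
clock: 1.73
tcp_pos: [0.3503, 0.1999, 0.2427]
orientation: [0.001, -0.001, 1.0, 0.0]
wrist_force: [0.5, -0.6, 0.3]
finger_gap: 0.0512
grip_force: 0.0
```

Emit:
{"method": "jog_arm", "body": {"moves": [{"slide":[-83,-139,40]},{"slide":[-83,-139,40]},{"slide":[-83,-139,40]},{"slide":[-83,-139,40]},{"slide":[-83,-139,82]},{"slide":[-83,-139,82]},{"slide":[-83,-139,82]},{"slide":[-83,-139,82]}]}}

```text
schema error: expected keys fingers, slide, angular
```

Run:
```python
from h import *
s=get_state();print(s['tcp_pos'],s['orientation'],s['finger_gap'])
p=read_camera('scene');t=read_camera('top')
a=p['color'][180:280,160:280,::-1]; b=t['color'][190:290,170:290,::-1]
x,y,z=s['tcp_pos']
for im,cam,o in((a,p,(160,180)),(b,t,(170,190))):pass
a=cv2.resize(a,(480,400),interpolation=2)
def dot(im,p,o,X,c):
    q=(proj(p,X)[0]-o+.5)*4; cv2.circle(im,tuple(int(v) for v in q),2,c,-1)
for dz,c in((0,(0,0,255)),(-.011,(0,255,0)),(.008,(255,0,0))): 
    for dy in(-s['finger_gap']/2,s['finger_gap']/2): dot(a,p,(160,180),[x,y+dy,z+dz],c)
cv2.imwrite('pics/g1.png',a)
```

```text
[0.35028917 0.19990698 0.24269567] [ 6.03893257e-04 -8.30319727e-04  9.99999436e-01  2.72092625e-04] 0.051230105250646606
```

View pics/g1.png

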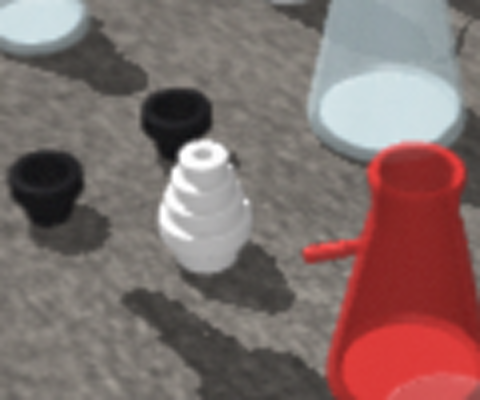

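The call was refused because each row needs every key. The picture shows only the nest with its white top at (203,155), and the arm has not moved since.

Emit:
{"method": "jog_arm", "body": {"moves": [{"slide":[-83,-139,40],"angular":[0,0,0],"fingers":0.4},{"slide":[-83,-139,40],"angular":[0,0,0],"fingers":0.4},{"slide":[-83,-139,40],"angular":[0,0,0],"fingers":0.4},{"slide":[-83,-139,40],"angular":[0,0,0],"fingers":0.4},{"slide":[-83,-139,100],"angular":[0,0,0],"fingers":0.4},{"slide":[-83,-139,100],"angular":[0,0,0],"fingers":0.4},{"slide":[-83,-139,100],"angular":[0,0,0],"fingers":0.4},{"slide":[-83,-139,100],"angular":[0,0,0],"fingers":0.4}]}}

```text
clock: 2.5
tcp_pos: [0.4319, 0.063, 0.1418]
orientation: [-0.001, -0.001, 1.0, 0.0]
wrist_force: [0.5, 0.4, 0.5]
finger_gap: 0.0511
grip_force: 0.0
```

```bash
cat > g.py <<'E'
from h import *
import sys
s=get_state();print(s['tcp_pos'],s['orientation'],s['finger_gap'],s['wrist_force'])
x,y,z=s['tcp_pos']; out=[]
for c in('scene','top'):
    p=read_camera(c); o=np.clip(np.round(proj(p,[x,y,z])[0]-[40,50]).astype(int),0,[432,284])
    im=cv2.resize(p['color'][o[1]:o[1]+100,o[0]:o[0]+80,::-1],(400,500),interpolation=2)
    for dz,col in((0,(0,0,255)),(-.011,(0,255,0)),(.008,(255,0,0))):
        for dy in(-s['finger_gap']/2,s['finger_gap']/2):
            q=(proj(p,[x,y+dy,z+dz])[0]-o+.5)*5; cv2.circle(im,tuple(int(v) for v in q),2,col,-1)
    out.append(im)
cv2.imwrite('pics/'+sys.argv[1],np.hstack(out))
E
python3 g.py g2.png
```

```text
[0.43189416 0.0630418  0.14178783] [-1.37224715e-03 -6.95324245e-04  9.99998804e-01  1.59067326e-04] 0.051104749329849944 [0.52474771 0.36158521 0.4722903 ]
```

View pics/g2.png

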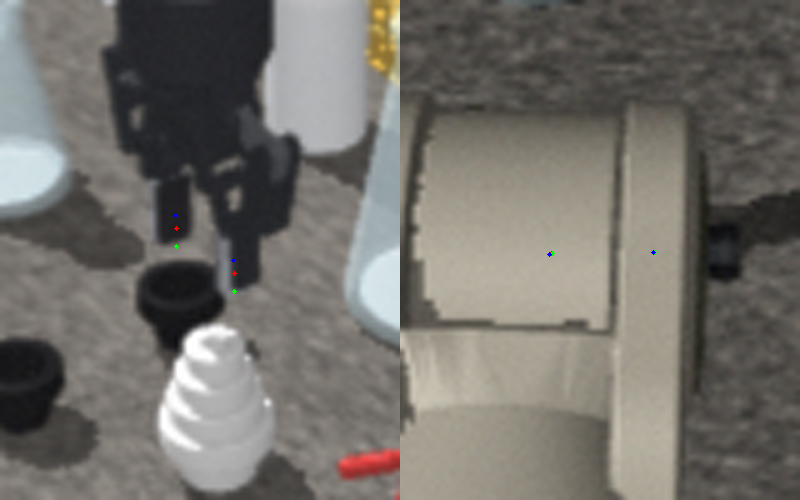

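The fingertips sit on the green dots (11 mm ahead of the TCP) at this opening, so I'm descending and closing on collar A.

Emit:
{"method": "jog_arm", "body": {"moves": [{"slide":[-1.5,-2,15],"angular":[0,0,0],"fingers":0.48},{"slide":[-1.5,-2,30],"angular":[0,0,0],"fingers":0.48},{"slide":[-1.5,-2,45],"angular":[0,0,0],"fingers":0.48},{"slide":[-1.5,-2,54],"angular":[0,0,0],"fingers":0.48},{"slide":[-1.5,-2,54],"angular":[0,0,0],"fingers":0.55},{"slide":[-1.5,-2,54],"angular":[0,0,0],"fingers":0.7},{"slide":[-1.5,-2,54],"angular":[0,0,0],"fingers":0.8},{"slide":[-1.5,-2,54],"angular":[0,0,0],"fingers":0.8},{"slide":[-1.5,-2,54],"angular":[0,0,0],"fingers":0.8},{"slide":[-1.5,-2,54],"angular":[0,0,0],"fingers":0.8}]}}

```text
clock: 3.43
tcp_pos: [0.4351, 0.0608, 0.0891]
orientation: [0.001, -0.001, 1.0, 0.0]
wrist_force: [-0.5, 0.6, 2.6]
finger_gap: 0.0305
grip_force: 29.9
```

```bash
python3 g.py g3.png
```

```text
[0.43513909 0.06082019 0.08906109] [ 8.51902482e-04 -6.55068783e-04  9.99999421e-01  6.05611911e-05] 0.03047873621759556 [-0.47209257  0.63152053  2.60959   ]
```

View pics/g3.png

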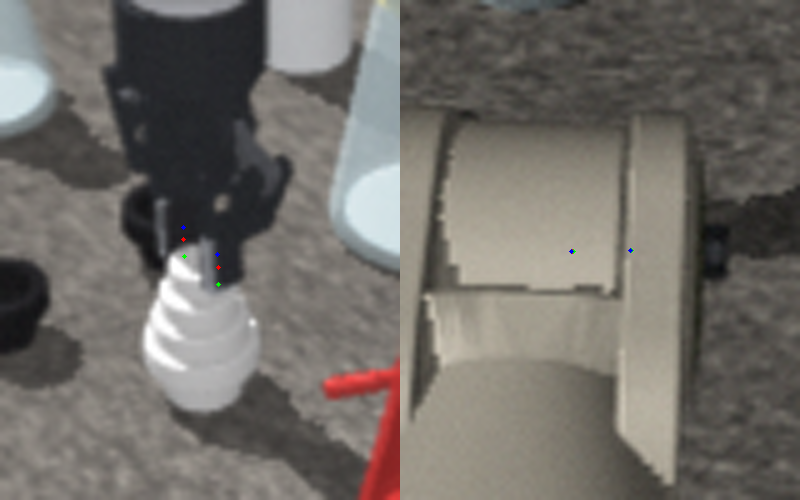

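A is gripped on its collar (gap 30.5 mm, 30 N). I'm lifting it and carrying it over flask a.

Emit:
{"method": "jog_arm", "body": {"moves": [{"slide":[0,0,-10],"angular":[0,0,0],"fingers":0.8},{"slide":[0,0,-30],"angular":[0,0,0],"fingers":0.8},{"slide":[0,0,-60],"angular":[0,0,0],"fingers":0.8},{"slide":[0,0,-100],"angular":[0,0,0],"fingers":0.8},{"slide":[-20,-15,-130],"angular":[0,0,0],"fingers":0.8},{"slide":[-45,-35,-130],"angular":[0,0,0],"fingers":0.8},{"slide":[-75,-57,-130],"angular":[0,0,0],"fingers":0.8},{"slide":[-105,-80,-130],"angular":[0,0,0],"fingers":0.8},{"slide":[-135,-103,-130],"angular":[0,0,0],"fingers":0.8},{"slide":[-165,-126,-130],"angular":[0,0,0],"fingers":0.8}]}}

```text
clock: 4.37
tcp_pos: [0.6007, -0.0662, 0.2182]
orientation: [-0.0, -0.001, 1.0, 0.0]
wrist_force: [-0.1, 0.7, -1.2]
finger_gap: 0.0303
grip_force: 29.7
```

Emit:
{"method": "jog_arm", "body": {"moves": [{"slide":[-25,-20,0],"angular":[0,0,0],"fingers":0.8},{"slide":[-45,-35,0],"angular":[0,0,0],"fingers":0.8},{"slide":[-56,-44,0],"angular":[0,0,0],"fingers":0.8},{"slide":[-56,-44,20],"angular":[0,0,0],"fingers":0.8},{"slide":[-56,-44,40],"angular":[0,0,0],"fingers":0.8},{"slide":[-56,-44,50],"angular":[0,0,0],"fingers":0.8},{"slide":[-56,-44,50],"angular":[0,0,0],"fingers":0.8},{"slide":[-56,-44,50],"angular":[0,0,0],"fingers":0.8}]}}

```text
clock: 5.03
tcp_pos: [0.655, -0.1087, 0.1678]
orientation: [-0.001, -0.001, 1.0, 0.0]
wrist_force: [0.1, 0.1, 0.8]
finger_gap: 0.0299
grip_force: 29.7
```

```bash
python3 g.py g4.png
```

```text
[ 0.65495069 -0.10865402  0.16776096] [-9.37502636e-04 -7.00951288e-04  9.99999267e-01  3.10137358e-04] 0.029856062223603045 [0.11543241 0.10227758 0.83990273]
```

View pics/g4.png

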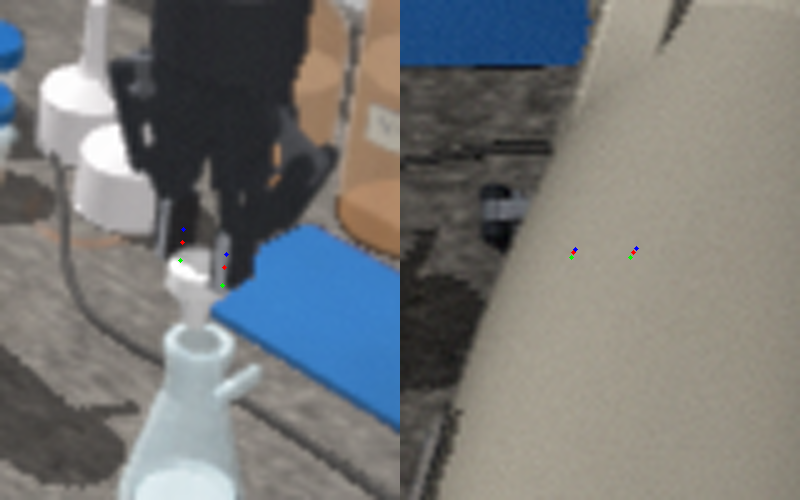

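```bash
cat > ov.py <<'E'
from h import *
import sys
# usage: name  then groups x,y,z,R as offsets absolute
def ov(name,circs,w=80,h=60,S=10,ctr=None):
    p=read_camera('scene'); c=proj(p,ctr if ctr is not None else circs[0][:3])[0]; o=np.round(c-[w/2,h/2]).astype(int)
    im=cv2.resize(p['color'][o[1]:o[1]+h,o[0]:o[0]+w,::-1],None,fx=S,fy=S,interpolation=2)
    for i,(x,y,z,R) in enumerate(circs):
        t=np.linspace(0,2*np.pi,33); col=[(0,0,255),(0,200,0),(255,0,0),(0,220,220)][i%4]
        for q in proj(p,np.c_[x+R*np.cos(t),y+R*np.sin(t),0*t+z]): cv2.circle(im,tuple(int(v) for v in (q-o+.5)*S),2,col,-1)
    cv2.imwrite('pics/'+name,im)
E
python3 - <<'E'
from ov import *
x,y,z=get_state()['tcp_pos']
ov('o1.png',[(x,y,z-.019,.016),(x,y,z-.003,.016),(x,y,z-.041,.006),(.655,-.109,.115,.01175)])
E
```

```text
(no output)
```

View pics/o1.png

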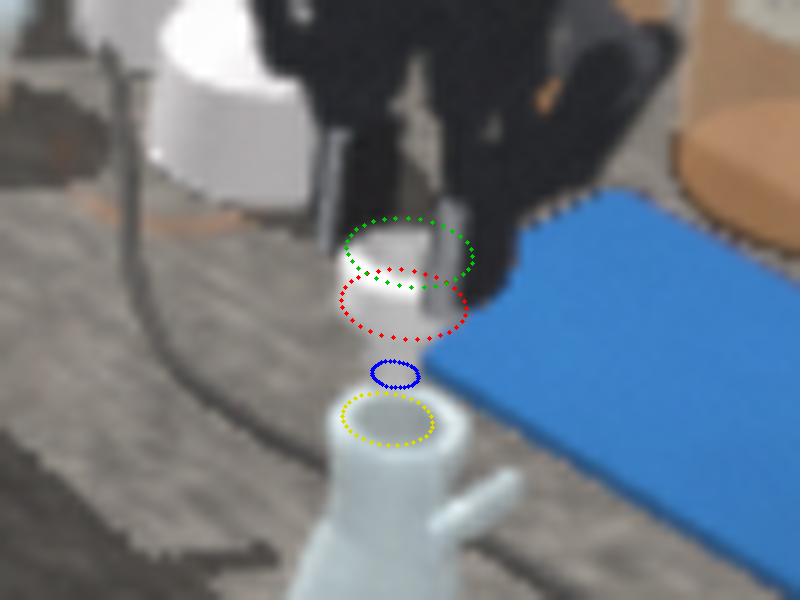

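The adapter's overlay fits to about 1 mm. The mouth ring (centre 398,421) lies about 10 px (2.4 mm) right of my estimate (388). I'm shifting by that much, then lowering.

Emit:
{"method": "jog_arm", "body": {"moves": [{"slide":[-2,-2,0],"angular":[0,0,0],"fingers":0.8},{"slide":[-2,-2,6],"angular":[0,0,0],"fingers":0.8},{"slide":[-2,-2,12],"angular":[0,0,0],"fingers":0.8},{"slide":[-2,-2,17],"angular":[0,0,0],"fingers":0.8},{"slide":[-2,-2,22],"angular":[0,0,0],"fingers":0.8},{"slide":[-2,-2,26],"angular":[0,0,0],"fingers":0.8},{"slide":[-2,-2,29],"angular":[0,0,0],"fingers":0.8},{"slide":[-2,-2,31],"angular":[0,0,0],"fingers":0.8},{"slide":[-2,-2,33],"angular":[0,0,0],"fingers":0.8},{"slide":[-2,-2,33],"angular":[0,0,0],"fingers":0.8}]}}

```text
clock: 6.02
tcp_pos: [0.6575, -0.1108, 0.1349]
orientation: [-0.0, -0.001, 1.0, 0.0]
wrist_force: [0.3, 0.2, -0.2]
finger_gap: 0.03
grip_force: 29.7
```

Emit:
{"method": "jog_arm", "body": {"moves": [{"slide":[0,0,0],"angular":[0,0,0],"fingers":0.58},{"slide":[0,0,0],"angular":[0,0,0],"fingers":0.54},{"slide":[0,0,0],"angular":[0,0,0],"fingers":0.5},{"slide":[0,0,0],"angular":[0,0,0],"fingers":0.45},{"slide":[0,0,-5],"angular":[0,0,0],"fingers":0.4},{"slide":[0,0,-25],"angular":[0,0,0],"fingers":0.4},{"slide":[0,0,-60],"angular":[0,0,0],"fingers":0.3},{"slide":[0,0,-90],"angular":[0,0,0],"fingers":0.3}]}}

```text
clock: 6.68
tcp_pos: [0.657, -0.1107, 0.2264]
orientation: [-0.001, -0.001, 1.0, 0.0]
wrist_force: [0.3, -0.9, 0.5]
finger_gap: 0.0598
grip_force: 0.0
```

Run:
```python
from ov import *
print(get_state()['tcp_pos'])
ov('o2.png',[(.657,-.111,.115,.016),(.657,-.111,.131,.016)],w=40,h=60,ctr=(.657,-.111,.12))
a=cv2.imread('pics/o2.png')
ov('o2b.png',[(.4335,.0612,.070,.021)],w=40,h=60)
cv2.imwrite('pics/o2.png',np.hstack([a,cv2.imread('pics/o2b.png')]))
```

```text
[ 0.65704168 -0.11070438  0.2263867 ]
```

View pics/o2.png

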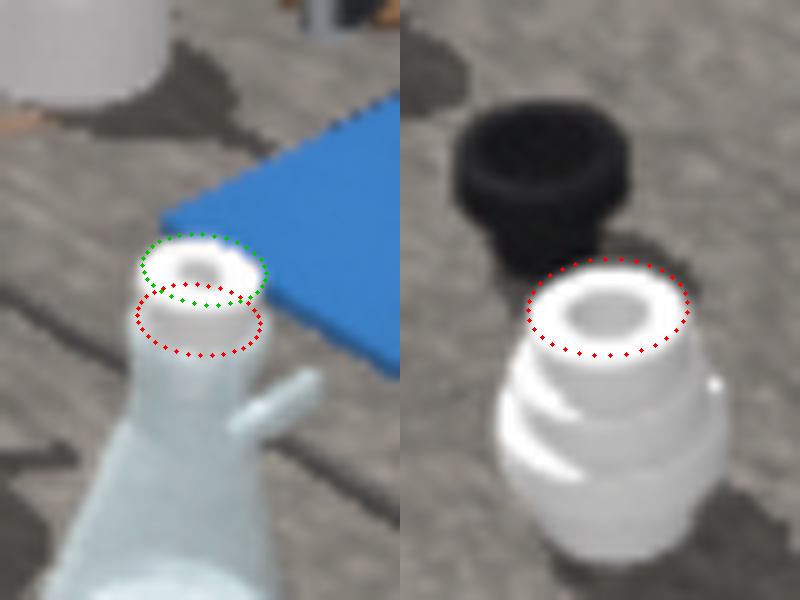

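A is seated flat in flask a; its collar ring matches the overlay at (203,270). B's top ring also agrees. Now I fetch B.

Emit:
{"method": "jog_arm", "body": {"moves": [{"slide":[30,23,0],"angular":[0,0,0],"fingers":0.3},{"slide":[60,46,0],"angular":[0,0,0],"fingers":0.3},{"slide":[90,69,0],"angular":[0,0,0],"fingers":0.3},{"slide":[120,92,0],"angular":[0,0,0],"fingers":0.3},{"slide":[150,115,0],"angular":[0,0,0],"fingers":0.3},{"slide":[180,138,0],"angular":[0,0,0],"fingers":0.3},{"slide":[205,158,0],"angular":[0,0,0],"fingers":0.3},{"slide":[222,172,10],"angular":[0,0,0],"fingers":0.3},{"slide":[222,172,40],"angular":[0,0,0],"fingers":0.3},{"slide":[222,172,80],"angular":[0,0,0],"fingers":0.3}]}}

```text
clock: 7.62
tcp_pos: [0.4371, 0.0617, 0.1477]
orientation: [0.004, -0.002, 1.0, -0.0]
wrist_force: [1.0, -0.2, -0.9]
finger_gap: 0.0591
grip_force: 0.0
```

Emit:
{"method": "jog_arm", "body": {"moves": [{"slide":[0,0,20],"angular":[0,0,0],"fingers":0.36},{"slide":[0,0,40],"angular":[0,0,0],"fingers":0.36},{"slide":[0,0,60],"angular":[0,0,0],"fingers":0.36},{"slide":[0,0,72],"angular":[0,0,0],"fingers":0.36},{"slide":[0,0,72],"angular":[0,0,0],"fingers":0.36},{"slide":[0,0,72],"angular":[0,0,0],"fingers":0.36}]}}

```text
clock: 8.12
tcp_pos: [0.4348, 0.0608, 0.0731]
orientation: [-0.001, -0.001, 1.0, 0.0]
wrist_force: [-0.5, 0.6, 0.3]
finger_gap: 0.0544
grip_force: 0.0
```

Emit:
{"method": "jog_arm", "body": {"moves": [{"slide":[0,0,0],"angular":[0,0,0],"fingers":0.5},{"slide":[0,0,0],"angular":[0,0,0],"fingers":0.65},{"slide":[0,0,0],"angular":[0,0,0],"fingers":0.7},{"slide":[0,0,0],"angular":[0,0,0],"fingers":0.7},{"slide":[0,0,0],"angular":[0,0,0],"fingers":0.7},{"slide":[0,0,-10],"angular":[0,0,0],"fingers":0.7},{"slide":[0,0,-30],"angular":[0,0,0],"fingers":0.7},{"slide":[0,0,-60],"angular":[0,0,0],"fingers":0.7},{"slide":[0,0,-95],"angular":[0,0,0],"fingers":0.7},{"slide":[0,0,-130],"angular":[0,0,0],"fingers":0.7}]}}

```text
clock: 8.95
tcp_pos: [0.4346, 0.0609, 0.2045]
orientation: [-0.001, -0.001, 1.0, 0.0]
wrist_force: [0.7, -0.4, -1.2]
finger_gap: 0.0397
grip_force: 30.3
```

Emit:
{"method": "jog_arm", "body": {"moves": [{"slide":[-4,25,0],"angular":[0,0,0],"fingers":0.7},{"slide":[-10,60,0],"angular":[0,0,0],"fingers":0.7},{"slide":[-17,98,0],"angular":[0,0,0],"fingers":0.7},{"slide":[-24,136,0],"angular":[0,0,0],"fingers":0.7},{"slide":[-31,174,0],"angular":[0,0,0],"fingers":0.7},{"slide":[-38,212,0],"angular":[0,0,0],"fingers":0.7},{"slide":[-45,250,0],"angular":[0,0,0],"fingers":0.7},{"slide":[-51,285,0],"angular":[0,0,0],"fingers":0.7},{"slide":[-55,313,0],"angular":[0,0,0],"fingers":0.7},{"slide":[-55,313,0],"angular":[0,0,0],"fingers":0.7}]}}

```text
clock: 9.78
tcp_pos: [0.4902, 0.3788, 0.2026]
orientation: [0.0, -0.003, 1.0, 0.001]
wrist_force: [0.5, -0.6, -0.6]
finger_gap: 0.0395
grip_force: 30.4
```

Run:
```python
from ov import *
s=get_state(); x,y,z=s['tcp_pos'];print(s['tcp_pos'],s['finger_gap'])
ov('o3.png',[(x,y,z-.019,.021),(x,y,z-.003,.021),(x,y,z-.041,.011),(.49,.3745,.14,.01675)],w=60,ctr=(x,y,z-.03))
```

```text
[0.49021823 0.3788072  0.20258877] 0.03953680742999681
```

View pics/o3.png

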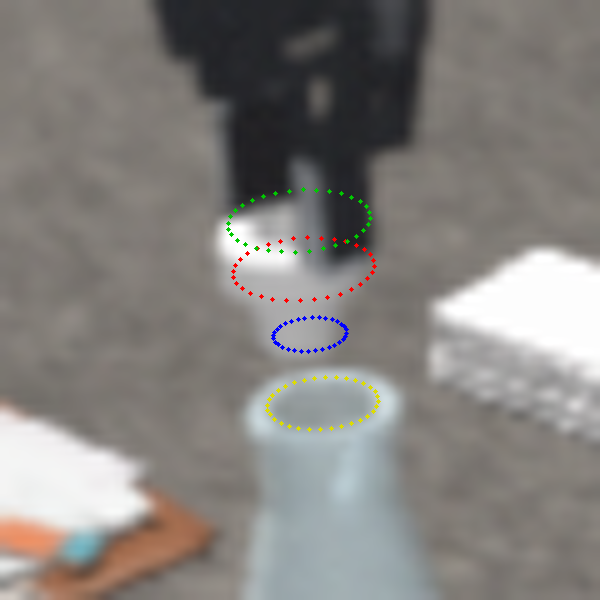

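B's collar sits about 2.5 mm left of the overlay, so it lies toward −x in the grip. Mouth b matches at (323,404). I'm correcting x by +3 mm and lowering.

Emit:
{"method": "jog_arm", "body": {"moves": [{"slide":[-3,0,0],"angular":[0,0,0],"fingers":0.7},{"slide":[-3,0,0],"angular":[0,0,0],"fingers":0.7},{"slide":[-3,0,8],"angular":[0,0,0],"fingers":0.7},{"slide":[-3,0,15],"angular":[0,0,0],"fingers":0.7},{"slide":[-3,0,22],"angular":[0,0,0],"fingers":0.7},{"slide":[-3,0,28],"angular":[0,0,0],"fingers":0.7},{"slide":[-3,0,34],"angular":[0,0,0],"fingers":0.7},{"slide":[-3,0,38],"angular":[0,0,0],"fingers":0.7},{"slide":[-3,0,41],"angular":[0,0,0],"fingers":0.7},{"slide":[-3,0,42],"angular":[0,0,0],"fingers":0.7}]}}

```text
clock: 10.67
tcp_pos: [0.4927, 0.3737, 0.1608]
orientation: [-0.0, -0.001, 1.0, -0.0]
wrist_force: [-1.1, -0.6, 2.6]
finger_gap: 0.0396
grip_force: 30.7
```

Emit:
{"method": "jog_arm", "body": {"moves": [{"slide":[0,0,0.5],"angular":[0,0,0],"fingers":0.45},{"slide":[0,0,0.5],"angular":[0,0,0],"fingers":0.42},{"slide":[0,0,0],"angular":[0,0,0],"fingers":0.38},{"slide":[0,0,0],"angular":[0,0,0],"fingers":0.34},{"slide":[0,0,-5],"angular":[0,0,0],"fingers":0.3},{"slide":[0,0,-25],"angular":[0,0,0],"fingers":0.25},{"slide":[0,0,-60],"angular":[0,0,0],"fingers":0.2},{"slide":[0,0,-80],"angular":[0,0,0],"fingers":0.2},{"slide":[0,0,-80],"angular":[0,0,0],"fingers":0.2}]}}

```text
clock: 11.42
tcp_pos: [0.4951, 0.3751, 0.2475]
orientation: [0.004, -0.001, 1.0, 0.002]
wrist_force: [0.4, 0.0, 0.7]
finger_gap: 0.0686
grip_force: 0.0
```

Run:
```python
from ov import *
print(get_state()['tcp_pos'])
ov('o4.png',[(.49,.3745,.14,.021),(.49,.3745,.156,.021)],w=40,h=60)
a=cv2.imread('pics/o4.png')
ov('o4b.png',[(.432,.061,.054,.026)],w=40,h=60)
cv2.imwrite('pics/o4.png',np.hstack([a,cv2.imread('pics/o4b.png')]))
```

```text
[0.4951014  0.37513708 0.24745923]
```

View pics/o4.png

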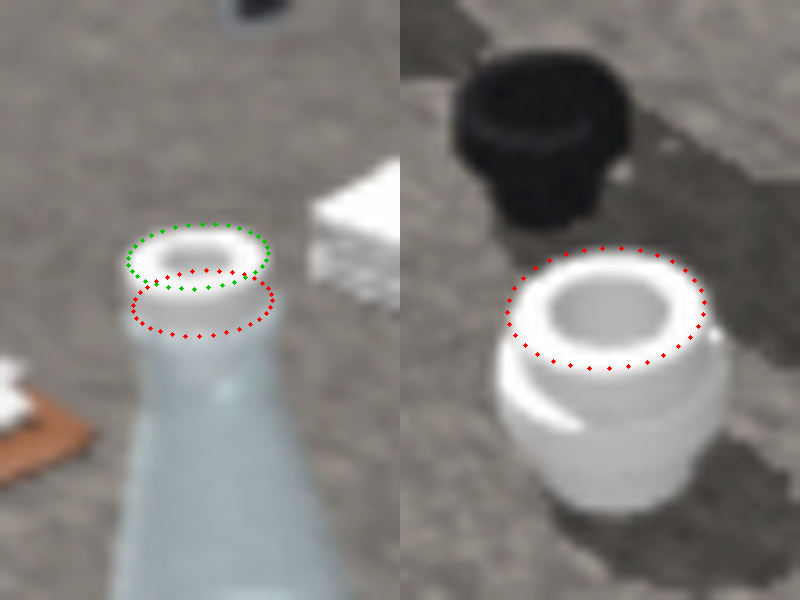

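B is seated flat, matching the overlay at (198,257). Collar C's centre is at (609,311), close to the estimate. Now C.

Emit:
{"method": "jog_arm", "body": {"moves": [{"slide":[5,-25,0],"angular":[0,0,0],"fingers":0.2},{"slide":[12,-62,0],"angular":[0,0,0],"fingers":0.2},{"slide":[19,-100,0],"angular":[0,0,0],"fingers":0.2},{"slide":[26,-138,0],"angular":[0,0,0],"fingers":0.2},{"slide":[33,-176,0],"angular":[0,0,0],"fingers":0.2},{"slide":[40,-214,0],"angular":[0,0,0],"fingers":0.2},{"slide":[48,-252,0],"angular":[0,0,0],"fingers":0.2},{"slide":[55,-285,20],"angular":[0,0,0],"fingers":0.2},{"slide":[60,-313,50],"angular":[0,0,0],"fingers":0.22},{"slide":[60,-313,80],"angular":[0,0,0],"fingers":0.22}]}}

```text
clock: 12.35
tcp_pos: [0.4323, 0.057, 0.1602]
orientation: [0.0, 0.002, 1.0, -0.001]
wrist_force: [0.2, -0.2, -0.8]
finger_gap: 0.0664
grip_force: 0.0
```

Emit:
{"method": "jog_arm", "body": {"moves": [{"slide":[0,0,20],"angular":[0,0,0],"fingers":0.22},{"slide":[0,0,40],"angular":[0,0,0],"fingers":0.22},{"slide":[0,0,60],"angular":[0,0,0],"fingers":0.22},{"slide":[0,0,80],"angular":[0,0,0],"fingers":0.22},{"slide":[0,0,90],"angular":[0,0,0],"fingers":0.22},{"slide":[0,0,90],"angular":[0,0,0],"fingers":0.22},{"slide":[0,0,90],"angular":[0,0,0],"fingers":0.22}]}}

```text
clock: 12.93
tcp_pos: [0.4319, 0.0609, 0.0702]
orientation: [-0.002, -0.001, 1.0, 0.0]
wrist_force: [0.1, 0.7, -0.6]
finger_gap: 0.0662
grip_force: 0.0
```

Emit:
{"method": "jog_arm", "body": {"moves": [{"slide":[-1,0,13],"angular":[0,0,0],"fingers":0.22},{"slide":[-1,0,13],"angular":[0,0,0],"fingers":0.3},{"slide":[-1,0,13],"angular":[0,0,0],"fingers":0.5},{"slide":[-1,0,13],"angular":[0,0,0],"fingers":0.6},{"slide":[-1,0,13],"angular":[0,0,0],"fingers":0.6},{"slide":[-1,0,13],"angular":[0,0,0],"fingers":0.6},{"slide":[-1,0,3],"angular":[0,0,0],"fingers":0.6},{"slide":[-1,0,-17],"angular":[0,0,0],"fingers":0.6},{"slide":[-1,0,-47],"angular":[0,0,0],"fingers":0.6},{"slide":[-1,0,-85],"angular":[0,0,0],"fingers":0.6}]}}

```text
clock: 13.77
tcp_pos: [0.4326, 0.0609, 0.1558]
orientation: [-0.002, -0.001, 1.0, 0.0]
wrist_force: [0.7, 0.4, -1.1]
finger_gap: 0.049
grip_force: 31.2
```

Emit:
{"method": "jog_arm", "body": {"moves": [{"slide":[0,0,-40],"angular":[0,0,0],"fingers":0.6},{"slide":[0,0,-80],"angular":[0,0,0],"fingers":0.6},{"slide":[-5,-30,-85],"angular":[0,0,0],"fingers":0.6},{"slide":[-12,-66,-85],"angular":[0,0,0],"fingers":0.6},{"slide":[-18,-104,-85],"angular":[0,0,0],"fingers":0.6},{"slide":[-25,-142,-85],"angular":[0,0,0],"fingers":0.6},{"slide":[-31,-180,-85],"angular":[0,0,0],"fingers":0.6},{"slide":[-37,-218,-85],"angular":[0,0,0],"fingers":0.6},{"slide":[-43,-256,-85],"angular":[0,0,0],"fingers":0.6},{"slide":[-50,-294,-85],"angular":[0,0,0],"fingers":0.6}]}}

```text
clock: 14.6
tcp_pos: [0.4847, -0.2351, 0.2415]
orientation: [0.0, -0.0, 1.0, -0.0]
wrist_force: [1.6, 0.5, -0.4]
finger_gap: 0.0488
grip_force: 31.3
```

Emit:
{"method": "jog_arm", "body": {"moves": [{"slide":[-8,-50,0],"angular":[0,0,0],"fingers":0.6},{"slide":[-13,-80,0],"angular":[0,0,0],"fingers":0.6},{"slide":[-16,-98,0],"angular":[0,0,0],"fingers":0.6},{"slide":[-16,-98,5],"angular":[0,0,0],"fingers":0.6},{"slide":[-16,-98,10],"angular":[0,0,0],"fingers":0.6},{"slide":[-16,-98,10],"angular":[0,0,0],"fingers":0.6},{"slide":[-16,-98,10],"angular":[0,0,0],"fingers":0.6}]}}

```text
clock: 15.18
tcp_pos: [0.5005, -0.3296, 0.2308]
orientation: [-0.001, -0.001, 1.0, 0.001]
wrist_force: [0.1, 0.2, -0.7]
finger_gap: 0.0491
grip_force: 31.3
```

Run:
```python
from ov import *
s=get_state(); x,y,z=s['tcp_pos'];print(s['tcp_pos'],s['finger_gap'])
ov('o5.png',[(x,y,z-.019,.026),(x,y,z-.003,.026),(x,y,z-.041,.016),(.499,-.332,.165,.02175)],w=60,ctr=(x,y,z-.03))
```

```text
[ 0.50048969 -0.32960493  0.23082353] 0.049135897531554604
```

View pics/o5.png

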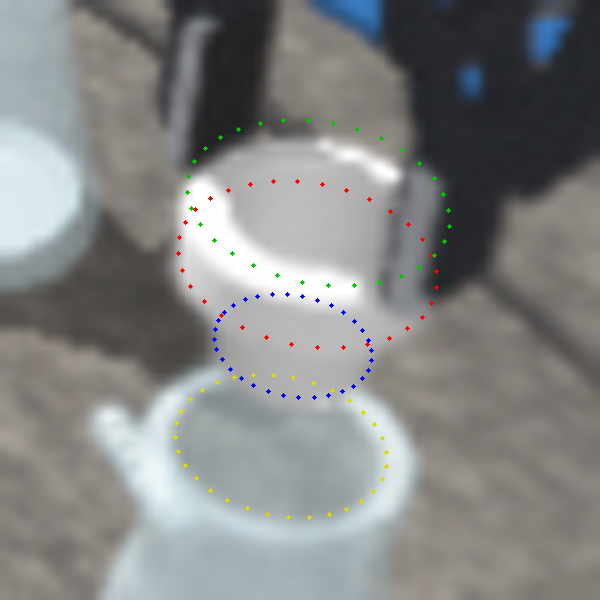

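C hangs about 1 mm left of the overlay and about 1.5 mm low. Mouth c (281,450) is as estimated. I'm shifting y by −3 mm and lowering.

Emit:
{"method": "jog_arm", "body": {"moves": [{"slide":[0.5,-3,0],"angular":[0,0,0],"fingers":0.6},{"slide":[0.5,-3,7],"angular":[0,0,0],"fingers":0.6},{"slide":[0.5,-3,14],"angular":[0,0,0],"fingers":0.6},{"slide":[0.5,-3,21],"angular":[0,0,0],"fingers":0.6},{"slide":[0.5,-3,27],"angular":[0,0,0],"fingers":0.6},{"slide":[0.5,-3,33],"angular":[0,0,0],"fingers":0.6},{"slide":[0.5,-3,38],"angular":[0,0,0],"fingers":0.6},{"slide":[0.5,-3,41],"angular":[0,0,0],"fingers":0.6},{"slide":[0.5,-3,43],"angular":[0,0,0],"fingers":0.6},{"slide":[0.5,-3,43],"angular":[0,0,0],"fingers":0.6}]}}

```text
clock: 16.07
tcp_pos: [0.5002, -0.3337, 0.1877]
orientation: [-0.0, -0.001, 1.0, 0.001]
wrist_force: [-0.5, 0.5, -0.9]
finger_gap: 0.0492
grip_force: 31.3
```

Emit:
{"method": "jog_arm", "body": {"moves": [{"slide":[0,0,1],"angular":[0,0,0],"fingers":0.6},{"slide":[0,0,2],"angular":[0,0,0],"fingers":0.6},{"slide":[0,0,3],"angular":[0,0,0],"fingers":0.6},{"slide":[0,0,3],"angular":[0,0,0],"fingers":0.6}]}}

```text
clock: 16.4
tcp_pos: [0.5006, -0.334, 0.1863]
orientation: [0.001, -0.001, 1.0, -0.0]
wrist_force: [-0.9, 1.1, 4.1]
finger_gap: 0.0492
grip_force: 32.0
```

Emit:
{"method": "jog_arm", "body": {"moves": [{"slide":[0,0,2],"angular":[0,0,0],"fingers":0.35},{"slide":[0,0,2],"angular":[0,0,0],"fingers":0.3},{"slide":[0,0,2],"angular":[0,0,0],"fingers":0.26},{"slide":[0,0,2],"angular":[0,0,0],"fingers":0.22},{"slide":[0,0,-5],"angular":[0,0,0],"fingers":0.18},{"slide":[0,0,-25],"angular":[0,0,0],"fingers":0.15},{"slide":[0,0,-50],"angular":[0,0,0],"fingers":0.1},{"slide":[0,0,-60],"angular":[0,0,0],"fingers":0.1},{"slide":[0,0,-60],"angular":[0,0,0],"fingers":0.1}]}}

```text
clock: 17.15
tcp_pos: [0.5017, -0.3353, 0.2487]
orientation: [0.002, -0.001, 1.0, -0.002]
wrist_force: [0.2, -0.2, 0.6]
finger_gap: 0.077
grip_force: 0.0
```

Emit:
{"method": "jog_arm", "body": {"moves": [{"slide":[5,25,0],"angular":[0,0,0],"fingers":0.1},{"slide":[11,63,0],"angular":[0,0,0],"fingers":0.1},{"slide":[17,102,0],"angular":[0,0,0],"fingers":0.1},{"slide":[24,141,0],"angular":[0,0,0],"fingers":0.1},{"slide":[31,180,0],"angular":[0,0,0],"fingers":0.1},{"slide":[38,219,0],"angular":[0,0,0],"fingers":0.1},{"slide":[45,258,0],"angular":[0,0,0],"fingers":0.1},{"slide":[52,297,0],"angular":[0,0,0],"fingers":0.1},{"slide":[60,336,0],"angular":[0,0,0],"fingers":0.1},{"slide":[66,372,20],"angular":[0,0,0],"fingers":0.1}]}}

```text
clock: 17.98
tcp_pos: [0.4346, 0.0395, 0.2272]
orientation: [0.003, -0.001, 1.0, -0.0]
wrist_force: [2.0, 0.1, 0.1]
finger_gap: 0.0767
grip_force: 0.0
```

Emit:
{"method": "jog_arm", "body": {"moves": [{"slide":[1,23,30],"angular":[0,0,0],"fingers":0.1},{"slide":[1,23,65],"angular":[0,0,0],"fingers":0.1},{"slide":[1,23,95],"angular":[0,0,0],"fingers":0.1},{"slide":[1,23,125],"angular":[0,0,0],"fingers":0.1},{"slide":[1,23,140],"angular":[0,0,0],"fingers":0.1},{"slide":[1,23,140],"angular":[0,0,0],"fingers":0.1},{"slide":[1,23,140],"angular":[0,0,0],"fingers":0.1}]}}

```text
clock: 18.57
tcp_pos: [0.4315, 0.0609, 0.0842]
orientation: [-0.002, -0.001, 1.0, 0.0]
wrist_force: [0.1, 0.3, 0.4]
finger_gap: 0.0772
grip_force: 0.0
```

Run:
```python
from h import *
s=get_state();print(s['tcp_pos'],s['finger_gap'],s['wrist_force'])
p=read_camera('scene')
for n in('adapter_a_mid','flask_c_mouth'):
  for d in tip_of(n,p): print(n,d, at_z(p,d['point'],.162))
```

```text
[0.43153771 0.06090011 0.08421083] 0.077209648065188 [0.10885633 0.32042448 0.37647039]
adapter_a_mid {'point': [318.6, 208.3], 'p': 0.59} [ 0.60310346 -0.15663855]
flask_c_mouth {'point': [265.4, 221.1], 'p': 0.71} [ 0.46813713 -0.1148971 ]
flask_c_mouth {'point': [235.7, 174.2], 'p': 0.34} [0.54260283 0.09184062]
```

Emit:
{"method": "jog_arm", "body": {"moves": [{"slide":[-1.5,0,25],"angular":[0,0,0],"fingers":0.1},{"slide":[-1.5,0,47],"angular":[0,0,0],"fingers":0.1},{"slide":[-1.5,0,47],"angular":[0,0,0],"fingers":0.2},{"slide":[-1.5,0,47],"angular":[0,0,0],"fingers":0.4},{"slide":[-1.5,0,47],"angular":[0,0,0],"fingers":0.5},{"slide":[-1.5,0,47],"angular":[0,0,0],"fingers":0.5},{"slide":[-1.5,0,47],"angular":[0,0,0],"fingers":0.5}]}}

```text
clock: 19.3
tcp_pos: [0.4356, 0.0608, 0.0396]
orientation: [0.001, -0.001, 1.0, 0.0]
wrist_force: [-0.5, 0.4, -0.8]
finger_gap: 0.0602
grip_force: 32.5
```

Emit:
{"method": "jog_arm", "body": {"moves": [{"slide":[0,0,-10],"angular":[0,0,0],"fingers":0.5},{"slide":[0,0,-30],"angular":[0,0,0],"fingers":0.5},{"slide":[0,0,-60],"angular":[0,0,0],"fingers":0.5},{"slide":[0,0,-98],"angular":[0,0,0],"fingers":0.5},{"slide":[0,0,-136],"angular":[0,0,0],"fingers":0.5},{"slide":[0,0,-174],"angular":[0,0,0],"fingers":0.5},{"slide":[0,0,-205],"angular":[0,0,0],"fingers":0.5},{"slide":[0,0,-213],"angular":[0,0,0],"fingers":0.5},{"slide":[-15,3,-213],"angular":[0,0,0],"fingers":0.5},{"slide":[-45,10,-213],"angular":[0,0,0],"fingers":0.5}]}}

```text
clock: 20.13
tcp_pos: [0.4781, 0.0707, 0.2534]
orientation: [0.001, -0.0, 1.0, -0.0]
wrist_force: [-0.4, -0.5, -0.6]
finger_gap: 0.0598
grip_force: 32.8
```

Emit:
{"method": "jog_arm", "body": {"moves": [{"slide":[-35,7,0],"angular":[0,0,0],"fingers":0.5},{"slide":[-70,15,0],"angular":[0,0,0],"fingers":0.5},{"slide":[-105,23,0],"angular":[0,0,0],"fingers":0.5},{"slide":[-135,29,0],"angular":[0,0,0],"fingers":0.5},{"slide":[-150,32,0],"angular":[0,0,0],"fingers":0.5},{"slide":[-150,32,0],"angular":[0,0,0],"fingers":0.5},{"slide":[-150,32,0],"angular":[0,0,0],"fingers":0.5},{"slide":[-150,32,0],"angular":[0,0,0],"fingers":0.5}]}}

```text
clock: 20.8
tcp_pos: [0.6282, 0.103, 0.251]
orientation: [-0.001, -0.001, 1.0, -0.0]
wrist_force: [-0.4, -0.7, -1.0]
finger_gap: 0.06
grip_force: 32.8
```

Run:
```python
from ov import *
s=get_state(); x,y,z=s['tcp_pos'];print(s['tcp_pos'],s['finger_gap'])
ov('o6.png',[(x,y,z-.015,.031),(x,y,z+.001,.031),(x,y,z-.037,.021),(.628,.103,.19,.02675)],w=60,ctr=(x,y,z-.03))
```

```text
[0.62824979 0.10296251 0.25098939] 0.05997740050453798
```

View pics/o6.png

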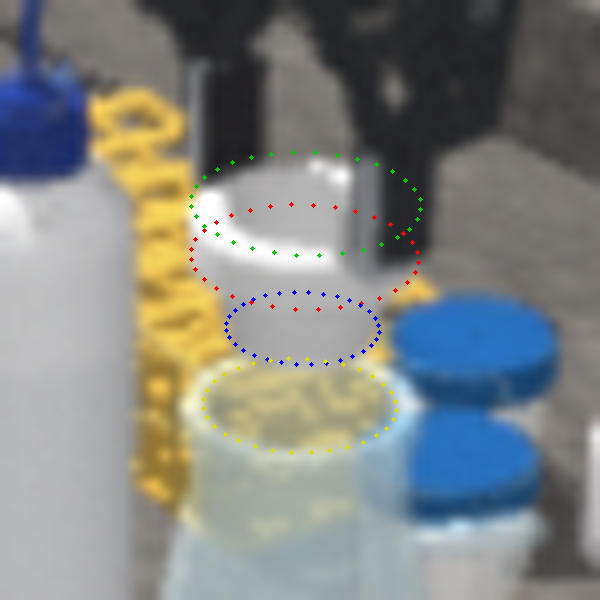

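D and mouth d both match their overlays (adapter centre 303, mouth centre 300,405), so I'm lowering.

Emit:
{"method": "jog_arm", "body": {"moves": [{"slide":[0,0,7],"angular":[0,0,0],"fingers":0.5},{"slide":[0,0,14],"angular":[0,0,0],"fingers":0.5},{"slide":[0,0,21],"angular":[0,0,0],"fingers":0.5},{"slide":[0,0,27],"angular":[0,0,0],"fingers":0.5},{"slide":[0,0,33],"angular":[0,0,0],"fingers":0.5},{"slide":[0,0,38],"angular":[0,0,0],"fingers":0.5},{"slide":[0,0,40],"angular":[0,0,0],"fingers":0.5},{"slide":[0,0,42],"angular":[0,0,0],"fingers":0.5},{"slide":[0,0,43],"angular":[0,0,0],"fingers":0.5},{"slide":[0,0,43],"angular":[0,0,0],"fingers":0.5}]}}

```text
clock: 21.68
tcp_pos: [0.6294, 0.1031, 0.2082]
orientation: [0.0, -0.001, 1.0, 0.0]
wrist_force: [-0.2, -0.1, -1.5]
finger_gap: 0.0602
grip_force: 32.8
```

Emit:
{"method": "jog_arm", "body": {"moves": [{"slide":[0,0,1],"angular":[0,0,0],"fingers":0.5},{"slide":[0,0,2],"angular":[0,0,0],"fingers":0.5},{"slide":[0,0,2],"angular":[0,0,0],"fingers":0.5}]}}

```text
clock: 21.93
tcp_pos: [0.6296, 0.1031, 0.2069]
orientation: [0.001, -0.001, 1.0, 0.0]
wrist_force: [-0.5, 0.8, 1.6]
finger_gap: 0.0597
grip_force: 32.9
```

Emit:
{"method": "jog_arm", "body": {"moves": [{"slide":[0,0,0],"angular":[0,0,0],"fingers":0.24},{"slide":[0,0,0],"angular":[0,0,0],"fingers":0.2},{"slide":[0,0,0],"angular":[0,0,0],"fingers":0.15},{"slide":[0,0,0],"angular":[0,0,0],"fingers":0.12},{"slide":[0,0,-5],"angular":[0,0,0],"fingers":0.1},{"slide":[0,0,-25],"angular":[0,0,0],"fingers":0.1},{"slide":[0,0,-60],"angular":[0,0,0],"fingers":0.1},{"slide":[0,0,-80],"angular":[0,0,0],"fingers":0.1},{"slide":[40,0,-80],"angular":[0,0,0],"fingers":0.1},{"slide":[75,0,-80],"angular":[0,0,0],"fingers":0.1}]}}

```text
clock: 22.77
tcp_pos: [0.5565, 0.1028, 0.2874]
orientation: [0.002, -0.0, 1.0, 0.0]
wrist_force: [-1.0, 0.1, 0.2]
finger_gap: 0.0771
grip_force: 0.0
```

Emit:
{"method": "jog_arm", "body": {"moves": [{"slide":[40,15,0],"angular":[0,0,0],"fingers":0.1},{"slide":[75,50,0],"angular":[0,0,0],"fingers":0.1},{"slide":[110,80,0],"angular":[0,0,0],"fingers":0.1},{"slide":[140,110,0],"angular":[0,0,0],"fingers":0.1},{"slide":[160,140,0],"angular":[0,0,0],"fingers":0.1},{"slide":[160,140,0],"angular":[0,0,0],"fingers":0.1},{"slide":[160,140,0],"angular":[0,0,0],"fingers":0.1}]}}

```text
clock: 23.35
tcp_pos: [0.3925, 0.2445, 0.2872]
orientation: [0.001, -0.003, 1.0, 0.0]
wrist_force: [-0.4, -0.2, 0.0]
finger_gap: 0.0769
grip_force: 0.0
```

Run:
```python
from h import *
s=read_camera('scene');t=read_camera('top')
print(get_state()['tcp_pos'])
mosaic([s,t],[(.657,-.111,.131,.016),(.49,.3745,.156,.021),(.499,-.333,.181,.026),(.628,.103,.206,.031)],'fin.png',w=40)
```

```text
[0.39457426 0.24280597 0.2867281 ]
```

View pics/fin.png

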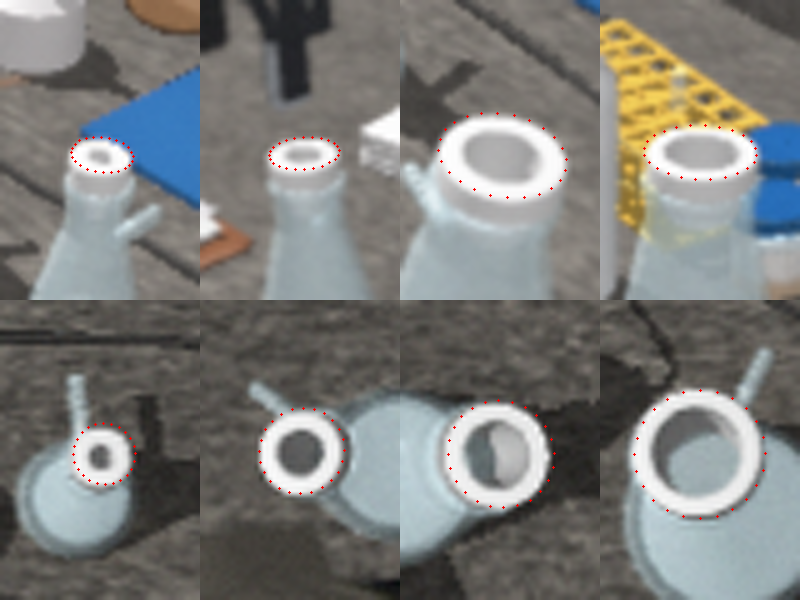

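All four collars match the expected seated circles in both views (top-view centres about (102,456), (302,452), (498,455) and (697,453)), and they look flat. I'm handing in.

```bash
python3 -c "
from workcell import *
print(hand_in())"
```

```text
the job is handed in; nothing more can be done
None
```

All four adapters are seated in their matching flasks and look flat and centred in both final camera views; the job was handed in at about 23 s, and no verdict came back.

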